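# Hang the parts frame on the drip stand

## Task

Swing the drip stand's hook arm out to its stop, over the dish. Then draw the metal frame out of its slanted rack and hang it on the arm: pass the hook's tip sideways through the frame's window and lower the frame into the throat, so that it hangs still and free when let go. Do not drop the frame, and leave the bottle, the vial and the tin standing where they are.

Things in the scene. Friction and masses are not known exactly. Their poses are not given: they have to be found in the camera images.
- frame_handle (a point): Centre of the flat handle (8 thick x, 30 wide y, 56 tall z) of the loose aluminium frame, 110 g, 8 x 80 x 166 mm. Frame axes: x thickness, y width, z up the handle. The foot is 138 mm below this point; the mesh reaches 50 mm up, above it is the open window. At the start it stands in the rack with z leaning 32 deg (0.56 rad) to the rack's front (robot side); it slides out along its own z.
- frame_eye (a point): Top middle of the frame's window, underside of its roof, 38.5 mm below frame_handle along z; same axes. The window is 68 mm wide, 50 mm tall below this point. The roof (10 mm thick) slopes down 20 deg to both sides, so the frame centres itself on a bar.
- rack_slot (a point): Middle of the slot's floor in the fixed wooden rack (115 x 112 mm), 26 mm above the bench; the frame's foot stands here. x points to the rack's rear, z up. The slot leans 32 deg to the front: rest under the frame to 90 mm along it, rear cheek 32 mm, end walls 26 mm; 3 mm play. Drawn out 60 mm along its lean, the frame is free.
- hook_pivot (a point): On the axis of the fixed steel drip stand's post, at the height of the throat's floor, 140 mm above the bench. x points away from the robot (yaw varies), z up. The dish (190 x 125, 15 mm high) reaches 155 mm to -x. The hub, radius 11 mm, ends 16 mm above this point.
- hook_throat (a point): Throat floor: top of the 8 mm round arm bar, 78 mm out from hook_pivot. The arm points from pivot to throat (this point's -y; it turns with the arm; z up). Bar top: 10 mm higher from hub to 50 mm out, level at throat height from 64 to 92 mm, then the tip turns up, ending 108 mm out and 16 mm above the throat.
- hook_arm (a joint): Swing of the arm about the post, rad: 0 folded along the stand's -y (robot's right); grows clockwise seen from above; 1.571 out at its stop, along the stand's -x over the dish, towards the robot. Starts at 0 to 0.4. Stiff: about 1 N at the throat moves it, it stays where left. Push it with shut fingers.
- amber_bottle: Loose brown bottle with ribbed cap, 42 mm across, 69 mm tall; origin under its foot. A bystander.
- vial: Loose small pale vial with black cap, 31 mm across, 54 mm tall; origin under its foot. A bystander.
- screw_tin: Loose flat grey tin, 56 mm across, 15 mm tall; origin under its foot. A bystander.

How it is judged:
On the way, in this order (a step that is already met when the one before it is completed fails the run):
1. the hook arm is swung out to its stop while the frame is still in the rack (value of joint hook_arm above 1.45 rad and distance of frame_eye from where it was at the start of the episode below 0.02 m), for 0.2 s.
2. the frame is drawn out of the rack (distance of frame_eye from where it was at the start of the episode above 0.07 m), for 0.1 s.
At the end, for the whole second after the job is handed in: The arm is out (joint above 1.4 rad) and carries the frame: the top middle of the window lies in the throat, within 18 mm along the arm, 15 mm across it and -6 to +8 mm in height; the frame is upright within 0.3 rad and at rest (value of joint hook_arm above 1.4 rad and y of frame_eye in the frame of hook_throat between -0.018 and 0.018 m and x of frame_eye in the frame of hook_throat between -0.015 and 0.015 m and z of frame_eye in the frame of hook_throat between -0.006 and 0.008 m and angle between frame_eye's own z axis and vertical below 0.3 rad and contact force between frame and hook_arm above 0.2 N and linear speed of frame below 0.03 m/s and angular speed of frame below 0.4 rad/s); the robot touches nothing.
It fails at once if the frame is dropped on the bench (height (world z) of frame_eye below 0.07 m).
It fails at once if the bottle, the vial or the tin is shifted by more than 30 mm or knocked over (distance of any of amber_bottle, vial, screw_tin from where it was at the start of the episode above 0.03 m or angle between any of amber_bottle, vial's own z axis and vertical above 0.6 rad).
It also fails if it takes over 56 s, if anything falls off the work surface, if the arm or the gripper's body presses on something with over 40 N, if the wrist force passes 120 N, or if a joint passes its speed limit or range.

## Robot

A 7-joint arm with a two-finger parallel gripper is mounted at the origin on a cart in front of the work surface, level with it; the furniture and walls round the work are solid. World frame = base frame: x ahead of the robot, y to its left, z up, the work surface at z = 0. Lengths are in m, angles in rad, forces in N, time in s.
With the tool pointing down it reaches from about 0.35 to 0.9 m from the base axis. Payload 8.1 kg.
Tool frame: the origin (TCP) lies at the very end of the fingers, on their centre line; the grasp point (between the pads) lies 19 mm behind it (grasp_offset is the distance from the TCP to the grasp point, in m); z points along the fingers, y is the line along which they close (so a half turn about z gives the same grasp; the last joint's range is limited). The gripper opens to 92 mm and grips with 3 to 60 N. Pads are 19 mm wide; open, the fingers measure 130 mm over their backs; the gripper's body (75 mm by 190 mm) begins 47 mm behind the grasp point.
Start: joints at [-0.103, 0.434, 0.025, 1.573, -0.012, 1.134, -0.075], TCP at [0.625, -0, 0.227] pointing down, gripper open.
Joint ranges: [-2.62, 2.62], [-0.44, 2.09], [-1.27, 1.32], [0.08, 2.57], [-1.32, 4.46], [0.12, 2], [-2.74, 2.74]. Speed limits (rad/s): [2.22, 2.22, 3.01, 3.01, 3.14, 3.14, 3.14].

## Interface

Orientations are given as a rotation vector (axis times angle).
In Python, from cell import observe, get_image, camera_params, sign_off, silhouettes, grasp_offset gives the robot as it stands. The module is installed in compiled form; this text tells all that it offers.
- The arm moves only by the tool jog_arm, never from a script. Its argument "motion" is a list that holds one entry, the list of rows, each a list of 7 numbers: the shift along the tool's x, y, z in m, then the turn, a rotation vector about the tool's x, y, z in rad, then the closure, from -1 (fully open) to 1 (shut), so that 0 is half open. In form: [[[dx, dy, dz, wx, wy, wz, hand], ...]]. A call has 1 to 10 rows; each row is the pose to reach, as a shift and turn from the pose commanded when the call began, along the tool's axes at that moment; what a row does not reach only later rows make up. A row lasts 1/12 s, in which the tool goes at most 41.7 mm and 7.16 degrees, less where a joint would pass 70% of its speed; a pose out of reach is approached as far as the arm can. A call with a gripper value outside its range is refused whole. The fingers move at their own pace and stop on an object; "force" is the grip in N (left out, the last holds). Time passes only in rows, so rows that repeat a pose let the fingers close. It gives the time, the measured TCP pose, the force, the opening and the grip force at its end, in the units of the state.
- observe(): the state, without advancing time (a new reading comes with each control period).
- get_image(name): name is "scene" or "side" or "wrist"; returns the picture (400x640x3 uint8, red, green, blue); there is no depth.
- camera_params(name): a dict with "vertical_fov" (degrees; the focal length in pixels is half the picture's height over the tangent of half this angle, whatever the lens; pixels are square), "cx", "cy" (the principal point, pixels), "T" (4x4, takes a point from camera to world coordinates). Camera axes: x right, y down, z forward; pixel columns grow to the right and rows downward; lengths in m; the calibration is good to about 2 mm. A picture is of the moment at which its call begins: read the wrist's pose just before it. camera_params takes no time and is no camera call; for the wrist camera it gives the pose at the moment of the call.
- sign_off(): hands the job in; it is judged then, once.
Trained networks look in the newest picture that a camera, given by its name, has taken for a name from the list of things; names that differ only in an ending like _2 or _b are one class to them, and where a whole thing is asked for, a point or a joint stands for the part that bears it (a point fixed in the world has none). Each returns a list of dicts, best first, with "p" (0 to 1); they miss things now and then, are a little off and sometimes report something else, mostly with a low value. They report only what shows in the picture. A call takes as long as a camera call.
- silhouettes(query, camera): "mask" (400x640 bool, what is visible of it) and "pixel" ([column, row] in pixels, amid what is visible of it).
The state is a dict: "clock": time; "joints": joint angles; "dq": joint speeds; "joint_efforts": joint torques, N m; "position": TCP position; "ee_rot": TCP orientation; "force": force on the tool from outside, world axes, zero at the start; "ft_torque": the same for the moment, N m; "width": opening from 0.0 (shut) to 1.0 (fully open); "gripper_force": force on a finger pad.
Only numpy, scipy, OpenCV 4.12 (cv2) and the standard library are available. Lean on these libraries where they do the work, as an engineer would, in place of code of your own. Each camera call takes 0.05 s, during which the arm holds its last target. There are 200 camera calls.

## Working session

There is one attempt and no reset: what is moved stays moved. The work goes in short steps, Python scripts to look and compute and a tool call to move; the robot and the scene stay as the last step left them, time stands still between calls to the robot, and variables do not carry over. Pictures are saved under pics/ and viewed, at most 10 in all, crops included, and the job is handed in when it is done.

Besides the shell and the picture viewer there is one more tool, called after "Call:" as a command line: name --argument value ..., lists and objects as JSON in quotes. jog_arm: Moves the arm, as the interface text tells. Its arguments: {"type":"object","properties":{"motion":{"type":"array"},"force":{"type":"number"}},"required":["motion"]}

```bash
mkdir -p pics
python3 - <<'E'
from cell import *
import cv2,numpy as np
np.set_printoptions(precision=4,suppress=True)
o=observe();print(o['clock'],o['position'],o['ee_rot'],grasp_offset)
for n in('scene','side'):
    im=get_image(n);cv2.imwrite(f'pics/{n}0.png',im[:,:,::-1]);c=camera_params(n);print(n,c)
    for q in('frame_handle','hook_arm','amber_bottle','vial','screw_tin'):
        for s in silhouettes(q,n)[:2]:
            m=s['mask'];ys,xs=np.where(m);print(q,s['p'],s['pixel'],xs.min(),xs.max(),ys.min(),ys.max(),m.sum())
E
```

```text
0.0 [ 0.6245 -0.0001  0.2259] [-2.2207 -2.2207  0.0019] 0.0188
scene {'vertical_fov': 42.56253949011565, 'cx': 317.08285622457566, 'cy': 194.52973826721274, 'T': array([[-0.5912, -0.4872,  0.6427, -0.2463],
       [-0.8065,  0.3531, -0.4742,  0.6535],
       [ 0.0041, -0.7987, -0.6017,  0.8403],
       [ 0.    ,  0.    ,  0.    ,  1.    ]])}
frame_handle 0.85 [253.2, 230.4] 228 269 212 257 308
hook_arm 0.61 [341.1, 141.3] 331 373 137 147 172
amber_bottle 0.92 [301.4, 223.8] 293 310 206 235 471
vial 0.79 [342.5, 246.1] 335 347 236 260 285
screw_tin 0.75 [393.4, 234.3] 382 405 224 243 373
side {'vertical_fov': 50.541623073900425, 'cx': 319.3042934238888, 'cy': 202.3635293077521, 'T': array([[-0.9247, -0.1339,  0.3564,  0.1419],
       [-0.3803,  0.3669, -0.849 ,  0.9829],
       [-0.0171, -0.9206, -0.3902,  0.5297],
       [ 0.    ,  0.    ,  0.    ,  1.    ]])}
frame_handle 0.62 [285.4, 247.2] 270 308 211 273 611
hook_arm 0.74 [285.5, 246.1] 270 307 211 273 556
hook_arm 0.44 [303.3, 162.9] 293 323 159 173 156
amber_bottle 0.66 [308.0, 235.7] 296 314 221 250 443
vial 0.56 [355.0, 242.1] 348 361 231 254 288
vial 0.34 [316.6, 213.9] 277 351 166 235 1487
screw_tin 0.78 [374.9, 226.1] 369 389 220 232 220
```

Run:
```python
import cv2
for n,(x0,y0,x1,y1) in dict(scene=(200,70,460,300),side=(220,120,480,310)).items():
    im=cv2.imread(f'pics/{n}0.png')[y0:y1,x0:x1];cv2.imwrite(f'pics/{n}0c.png',cv2.resize(im,None,fx=3,fy=3,interpolation=cv2.INTER_CUBIC)[:600])
```

```text
(no output)
```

View pics/scene0c.png

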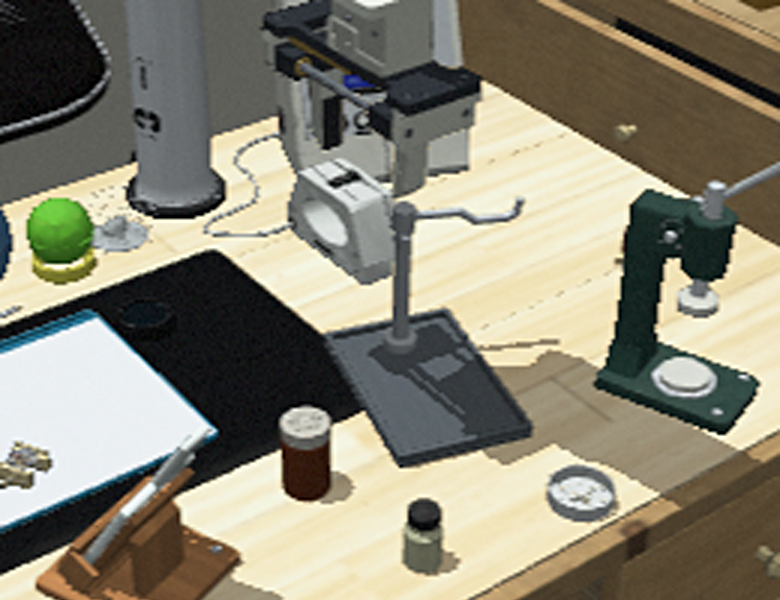

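View pics/side0c.png

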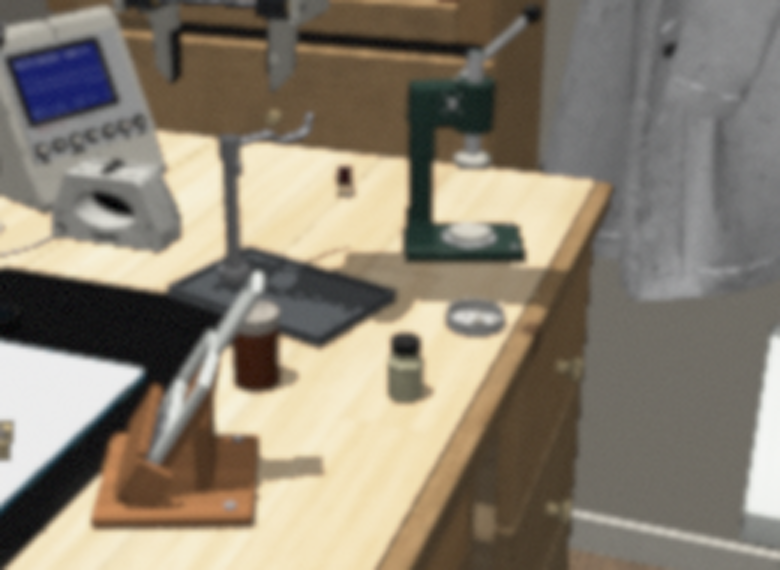

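The scene view shows the stand (hub top 335,139; tip 373,137), with its arm folded to the robot's right. The frame leans in the rack (top 267,215). The side view shows the hub at (297,166), the tip at (324,158) and the frame top at (306,213).

```bash
cat > h.py <<'E'
from cell import *
import cv2,numpy as np
from scipy.spatial.transform import Rotation as R
np.set_printoptions(precision=4,suppress=True)
def ray(c,p):
    f=200/np.tan(np.radians(c['vertical_fov']/2))
    d=c['T'][:3,:3]@np.array([(p[0]-c['cx'])/f,(p[1]-c['cy'])/f,1]);return c['T'][:3,3],d/np.linalg.norm(d)
def plane(c,p,z):
    o,d=ray(c,p);return o+d*(z-o[2])/d[2]
def tri(rs):
    A=sum(np.eye(3)-np.outer(d,d) for o,d in rs);b=sum((np.eye(3)-np.outer(d,d))@o for o,d in rs)
    x=np.linalg.solve(A,b);return x,[np.linalg.norm(np.cross(x-o,d)) for o,d in rs]
def proj(c,P):
    f=200/np.tan(np.radians(c['vertical_fov']/2))
    q=(np.atleast_2d(P)-c['T'][:3,3])@c['T'][:3,:3];return q[:,:2]/q[:,2:]*f+[c['cx'],c['cy']]
E
python3 - <<'E'
from h import *
s,d=camera_params('scene'),camera_params('side')
S=lambda x,y:(x/3+200-.33,y/3+70-.33);D=lambda x,y:(x/3+220-.33,y/3+120-.33)
for n,a,b in [('hubtop',(404,205),(231,137)),('tip',(520,202),(311,115)),('ftop',(200,434),(258,278)),('postbase',(400,343),(233,272))]:
    print(n,*tri([ray(s,S(*a)),ray(d,D(*b))]))
print('hub z.156',plane(s,S(404,207),.156),plane(d,D(231,137),.156))
print('dish S',*[plane(s,S(*p),.015)[:2] for p in[(328,335),(445,309),(531,430),(403,463)]])
print('dish D',*[plane(d,D(*p),.015)[:2] for p in[(170,288),(250,248),(396,295),(320,340)]])
print('rack D',*[plane(d,D(*p),.01)[:2] for p in[(95,520),(255,520),(258,437),(112,437)]])
print('rack S',*[plane(s,S(*p),.01)[:2] for p in[(38,580),(240,555)]])
for q,a,b in [('bottle',(301.4,223.8),(308,235.7)),('vial',(342.5,246.1),(355,242)),('tin',(393.4,234.3),(374.9,226.1))]: print(q,*tri([ray(s,a),ray(d,b)]))
E
```

```text
hubtop [ 0.6514 -0.0645  0.1557] [np.float64(0.002374317741663565), np.float64(0.0023743177416635374)]
tip [ 0.6026 -0.1531  0.1545] [np.float64(0.0004807793662967655), np.float64(0.0004807793662967806)]
ftop [0.4825 0.2467 0.1641] [np.float64(0.00014135705368089723), np.float64(0.00014135705368097646)]
postbase [ 0.6532 -0.0643  0.0114] [np.float64(0.0006122887284587675), np.float64(0.0006122887284587406)]
hub z.156 [ 0.6523 -0.0641  0.156 ] [ 0.647  -0.0585  0.156 ]
dish S [ 0.6972 -0.0147] [ 0.6668 -0.1287] [ 0.4829 -0.0737] [0.5125 0.041 ]
dish D [ 0.6918 -0.0022] [ 0.6598 -0.1197] [ 0.4815 -0.0628] [0.515  0.0497]
rack D [0.5652 0.352 ] [0.4606 0.3119] [0.5034 0.2108] [0.61   0.2512]
rack S [0.5714 0.346 ] [0.5042 0.2069]
bottle [0.5359 0.1226 0.0393] [np.float64(0.0007165928857418637), np.float64(0.0007165928857419076)]
vial [0.4267 0.0817 0.0234] [np.float64(0.0027414752899065508), np.float64(0.002741475289906572)]
tin [ 0.4133 -0.0685 -0.003 ] [np.float64(0.0014731206083407257), np.float64(0.0014731206083407756)]
```

Run:
```python
from h import *
o=observe();p0=o['position'];piv=np.array([.652,-.064]);ny=np.array([-.287,-.958]);nx=np.array([-.958,.287])
Rm=R.from_rotvec(o['ee_rot']).as_matrix();print(Rm)
for t in np.linspace(.21,1.571,10):
    d=np.cos(t)*ny+np.sin(t)*nx;u=-np.sin(t)*ny+np.cos(t)*nx
    off=.004+.019*abs(u[0])+.0095*abs(u[1])
    P=piv+.075*d-off*u
    print(round(t,2),P,'tool shift from start',P[1]-p0[1],P[0]-p0[0])
```

```text
[[ 0.  1.  0.]
 [ 1. -0.  0.]
 [ 0.  0. -1.]]
0.21 [ 0.6381 -0.1419] tool shift from start -0.1419004421235266 0.013094077305452978
0.36 [ 0.6262 -0.1387] tool shift from start -0.13869749853042146 0.001228959267375429
0.51 [ 0.6147 -0.1334] tool shift from start -0.133359979949132 -0.01031249628449582
0.66 [ 0.6039 -0.1259] tool shift from start -0.12589077445460137 -0.021084777184341097
0.81 [ 0.5944 -0.1164] tool shift from start -0.11640105775877982 -0.030632765449671306
0.97 [ 0.5865 -0.1051] tool shift from start -0.10511313932000294 -0.03852111989469931
1.12 [ 0.5806 -0.0924] tool shift from start -0.09235486984545463 -0.04436394874485483
1.27 [ 0.5772 -0.0785] tool shift from start -0.07854578488963543 -0.0478523033909557
1.42 [ 0.5755 -0.0694] tool shift from start -0.06942934901438248 -0.04951779381833654
1.57 [ 0.5748 -0.0602] tool shift from start -0.06023296774793313 -0.05018026293766209
```

Call:
jog_arm --motion '[[[-0.04,0.01,0,0,0,0,1],[-0.08,0.02,0,0,0,0,1],[-0.12,0.03,0,0,0,0,1],[-0.155,0.037,0,0,0,0,1],[-0.155,0.037,0.03,0,0,0,1],[-0.155,0.037,0.065,0,0,0,1],[-0.155,0.037,0.1,0,0,0,1],[-0.155,0.037,0.1,0,0,0,1]]]' --force 20

```text
clock: 1.27
position: [0.6577, -0.1545, 0.1197]
ee_rot: [-2.216, -2.215, 0.01]
force: [-1.5, 0.2, -1.0]
width: 0.471
gripper_force: 0.0
```

Call:
jog_arm --motion '[[[0,0,0,0,0,0,1],[0,0,0,0,0,0,1],[0,0,0,0,0,0,1],[0,0,0,0,0,0,1],[0,0,0,0,0,0,1],[0,0,0,0,0,0,1],[0,0,0,0,0,0,1]]]'

```text
clock: 1.85
position: [0.6623, -0.155, 0.1274]
ee_rot: [2.221, 2.221, 0.001]
force: [0.2, 0.2, 0.6]
width: 0.008
gripper_force: 0.0
```

Call:
jog_arm --motion '[[[0.007,-0.012,0,0,0,0,1],[0.013,-0.024,0,0,0,0,1],[0.016,-0.036,0,0,0,0,1],[0.022,-0.047,0,0,0,0,1],[0.029,-0.058,0,0,0,0,1],[0.039,-0.068,0,0,0,0,1],[0.05,-0.076,0,0,0,0,1],[0.063,-0.081,0,0,0,0,1],[0.074,-0.085,0,0,0,0,1],[0.082,-0.086,0,0,0,0,1]]]'

```text
clock: 2.68
position: [0.5758, -0.0716, 0.127]
ee_rot: [2.221, 2.222, 0.001]
force: [1.6, -2.2, 0.1]
width: 0.009
gripper_force: 0.9
```

Call:
jog_arm --motion '[[[0.004,0,0,0,0,0,1],[0.008,-0.001,0,0,0,0,1],[0.011,-0.001,0,0,0,0,1],[0.014,-0.001,0,0,0,0,1],[0.014,-0.001,0,0,0,0,1]]]'

```text
clock: 3.1
position: [0.5752, -0.0589, 0.1266]
ee_rot: [2.221, 2.221, -0.0]
force: [0.4, -1.1, 0.8]
width: 0.005
gripper_force: 0.5
```

Call:
jog_arm --motion '[[[0.003,0,0,0,0,0,1],[0.006,0,0,0,0,0,1],[0.006,0,0,0,0,0,1]]]'

```text
clock: 3.35
position: [0.5752, -0.0579, 0.1267]
ee_rot: [2.223, 2.214, -0.005]
force: [0.4, -13.9, -1.5]
width: 0.008
gripper_force: 5.7
```

Run:
```python
from h import *
for n in('scene','side','wrist'):
    cv2.imwrite(f'pics/{n}1.png',get_image(n)[:,:,::-1])
a=cv2.imread('pics/scene1.png')[100:240,280:420];b=cv2.imread('pics/side1.png')[130:270,250:390];
cv2.imwrite('pics/m1.png',np.hstack([cv2.resize(i,(400,400),interpolation=cv2.INTER_CUBIC) for i in(a,b)]))
```

```text
(no output)
```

View pics/m1.png

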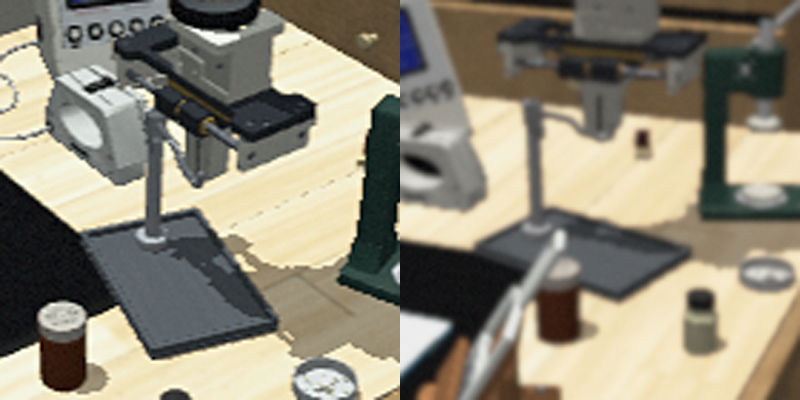

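The arm is at its stop: the force jumped to 14 N, and both views show the arm over the dish. Next I back off and plan the pre-grasp.

Call:
jog_arm --motion '[[[-0.02,0,0,0,0,0,1],[-0.025,0,-0.03,0,0,0,1],[-0.025,0,-0.07,0,0,0,0],[-0.01,0,-0.11,0,0,0,0],[0.02,-0.02,-0.13,0,0,0,0],[0.06,-0.03,-0.13,0,0,0,0]]]'

```text
clock: 4.0
position: [0.5465, 0.0048, 0.2618]
ee_rot: [2.224, 2.211, 0.008]
force: [2.0, 1.4, -0.5]
width: 0.247
gripper_force: 0.0
```

```bash
cat >> h.py <<'E'
def fax(yaw,lean):  # frame axes as columns
    return (R.from_euler('z',yaw)*R.from_euler('y',-lean)).as_matrix()
def toolR(F): # tool x=fy, y=fx, z=-fz
    return np.column_stack([F[:,1],F[:,0],-F[:,2]])
def shift(p1,R1,p0=None,R0=None):
    o=observe()
    if p0 is None:p0=o['position']
    if R0 is None:R0=R.from_rotvec(o['ee_rot']).as_matrix()
    print('now',o['clock'],o['position'],'shift',R0.T@(np.array(p1)-p0),'rot',R.from_matrix(R0.T@R1).as_rotvec())
E
python3 - <<'E'
from h import *
F=fax(.37,.5585);H=np.array([.497,.252,.143])
R0=np.array([[0,1,0],[1,0,0],[0,0,-1.]])
shift(H+.09*F[:,2],toolR(F),None,R0)
E
```

```text
now 4.0 [0.5465 0.0048 0.2618] shift [ 0.23   -0.094   0.0425] rot [-0.552   0.1033 -0.3603]
```

Call:
jog_arm --motion '[[[0.03,-0.012,0.0,-0.07,0.013,-0.045,0],[0.06,-0.024,0.0,-0.14,0.026,-0.09,0],[0.09,-0.036,0.005,-0.21,0.04,-0.137,0],[0.12,-0.05,0.01,-0.28,0.053,-0.183,0],[0.15,-0.064,0.015,-0.35,0.066,-0.228,0],[0.18,-0.078,0.02,-0.42,0.079,-0.274,0],[0.21,-0.088,0.03,-0.49,0.092,-0.32,0],[0.228,-0.094,0.038,-0.552,0.1033,-0.3603,0],[0.228,-0.094,0.038,-0.552,0.1033,-0.3603,0],[0.228,-0.094,0.038,-0.552,0.1033,-0.3603,0]]]'

```text
clock: 4.83
position: [0.4486, 0.236, 0.2174]
ee_rot: [1.551, 2.276, 0.65]
force: [0.1, -0.2, -0.2]
width: 0.499
gripper_force: 0.0
```

Run:
```python
from h import *
o=observe();print(o['position'],o['ee_rot'],o['width'])
c=camera_params('wrist');im=get_image('wrist');cv2.imwrite('pics/w2.png',im[:,:,::-1])
np.savez('w2.npz',T=c['T'],v=c['vertical_fov'],cx=c['cx'],cy=c['cy'])
F=fax(.37,.5585);H=np.array([.497,.252,.143])
print(proj(c,H),[proj(c,H+F@np.array(v)) for v in([.004,.015,.028],[.004,-.015,.028],[.004,.015,-.028],[.004,-.015,-.028])])
for q in('frame_handle',):
    for s in silhouettes(q,'wrist')[:2]:
        m=s['mask'];ys,xs=np.where(m);print(q,s['p'],s['pixel'],xs.min(),xs.max(),ys.min(),ys.max(),m.sum())
```

```text
[0.4486 0.236  0.2174] [1.5507 2.2765 0.6503] 0.49893754032556153
[[327.3395 208.1753]] [array([[334.2114, 197.8937]]), array([[333.5919, 240.7932]]), array([[331.971 , 180.9911]]), array([[331.5265, 216.3128]])]
frame_handle 0.92 [325.1, 186.0] 320 332 133 231 1073
```

View pics/w2.png

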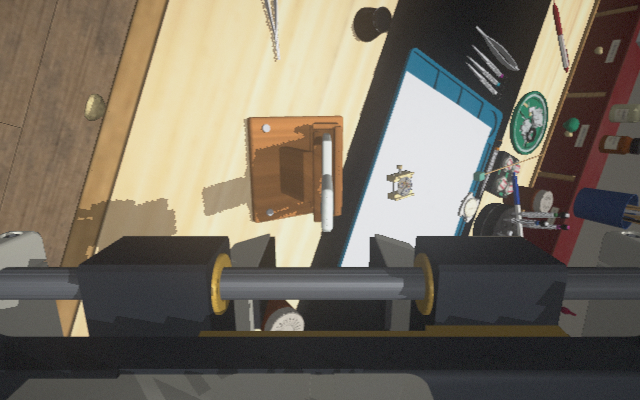

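The wrist view shows the rack and the frame edge-on between the fingers (handle around 327, 190-231), about 9 px off my estimate along its width. I zoom in to refine.

Run:
```python
import cv2
im=cv2.imread('pics/w2.png')[105:255,230:360];cv2.imwrite('pics/w2c.png',cv2.resize(im,None,fx=4,fy=4,interpolation=cv2.INTER_CUBIC))
```

```text
(no output)
```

View pics/w2c.png

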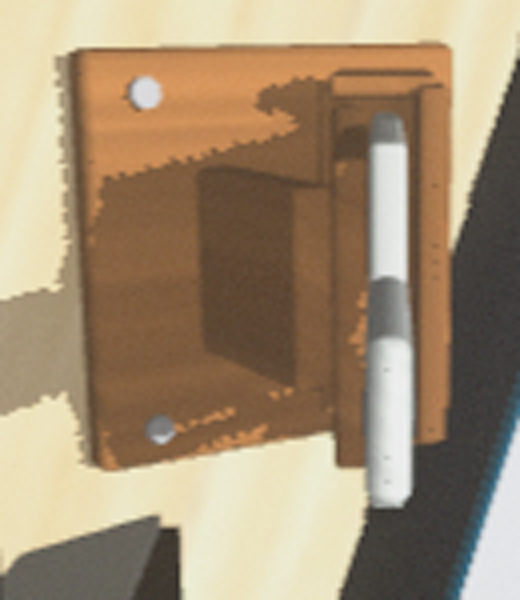

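Run:
```python
from h import *
F=fax(.37,.5585);H=np.array([.495,.2575,.143])
shift(H-.015*F[:,2],toolR(F))
c=camera_params('wrist');print([proj(c,H+F@np.array(v)) for v in([-.004,.015,.028],[.004,-.015,.028])])
```

```text
now 4.9333 [0.4509 0.2347 0.2187] shift [0.0054 0.0019 0.1053] rot [-0.0013  0.0006 -0.0001]
[array([[318.7763, 185.6714]]), array([[330.7422, 229.283 ]])]
```

Call:
jog_arm --motion '[[[0.005,0.002,0.02,0,0,0,0],[0.005,0.002,0.045,0,0,0,0],[0.005,0.002,0.07,0,0,0,0],[0.005,0.002,0.09,0,0,0,0],[0.005,0.002,0.105,0,0,0,0],[0.005,0.002,0.105,0,0,0,0]]]'

```text
clock: 5.43
position: [0.5051, 0.2595, 0.1294]
ee_rot: [1.557, 2.268, 0.648]
force: [-0.3, 0.2, 0.6]
width: 0.503
gripper_force: 0.0
```

Run:
```python
from h import *
F=fax(.37,.5585);H=np.array([.495,.2575,.143])
o=observe();print(o['position'],o['force'],o['width'])
ims=[]
for n,(x,y) in dict(side=(230,160),scene=(200,150),wrist=(240,150)).items():
    im=get_image(n)[:,:,::-1];cv2.imwrite(f'pics/{n}3.png',im);ims.append(cv2.resize(im[y:y+140,x:x+140],(266,266*1),interpolation=cv2.INTER_CUBIC) if n!='wrist' else cv2.resize(im[y:y+140,x:x+140],(266,266)))
cv2.imwrite('pics/m3.png',np.hstack(ims))
```

```text
[0.5051 0.2595 0.1294] [-0.3386  0.2391  0.5803] 0.5026694874251704
```

View pics/m3.png

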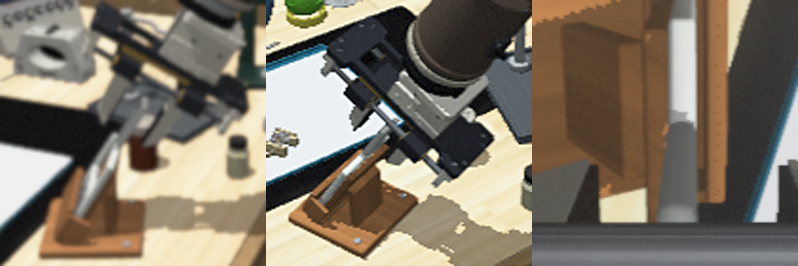

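The handle sits between the fingers in all three views, so I close on it.

Call:
jog_arm --motion '[[[0,0,0,0,0,0,1],[0,0,0,0,0,0,1],[0,0,0,0,0,0,1],[0,0,0,0,0,0,1],[0,0,0,0,0,0,1],[0,0,0,0,0,0,1],[0,0,0,0,0,0,1],[0,0,0,0,0,0,1]]]' --force 30

```text
clock: 6.25
position: [0.5026, 0.2604, 0.1309]
ee_rot: [1.555, 2.271, 0.652]
force: [-2.4, -1.5, 4.4]
width: 0.088
gripper_force: 30.0
```

Call:
jog_arm --motion '[[[0,0,-0.01,0,0,0,1],[0,0,-0.025,0,0,0,1],[0,0,-0.04,0,0,0,1],[0,0,-0.055,0,0,0,1],[0,0,-0.07,0,0,0,1],[0,0,-0.085,0,0,0,1],[0,0,-0.1,0,0,0,1],[0,0,-0.1,0,0,0,1]]]'

```text
clock: 6.92
position: [0.4529, 0.2412, 0.2174]
ee_rot: [1.555, 2.27, 0.654]
force: [0.6, -0.0, -0.8]
width: 0.083
gripper_force: 30.0
```

Run:
```python
from h import *
o=observe();print(o['clock'],o['position'],o['ee_rot'],o['force'],o['ft_torque'],o['width'])
c=camera_params('scene');im=get_image('scene');cv2.imwrite('pics/scene4.png',im[:,:,::-1])
cs=camera_params('side');ims=get_image('side');cv2.imwrite('pics/side4.png',ims[:,:,::-1])
# stand refine: throat target
cw=np.array([.5,0])
a=im[150:300,190:390,::-1];b=ims[150:300,220:420,::-1]
cv2.imwrite('pics/m4.png',np.hstack([cv2.resize(i,(400,300),interpolation=cv2.INTER_CUBIC) for i in(a,b)]))
x=im[110:200,310:400,::-1];cv2.imwrite('pics/m4b.png',np.hstack([cv2.resize(x,(400,400),interpolation=cv2.INTER_CUBIC),cv2.resize(ims[130:220,270:360,::-1],(400,400),interpolation=cv2.INTER_CUBIC)]))
```

```text
6.9167 [0.4529 0.2412 0.2174] [1.5547 2.27   0.6539] [ 0.5617 -0.0347 -0.7678] [-0.2481  0.6707 -0.0325] 0.0832959774515095
```

View pics/m4b.png

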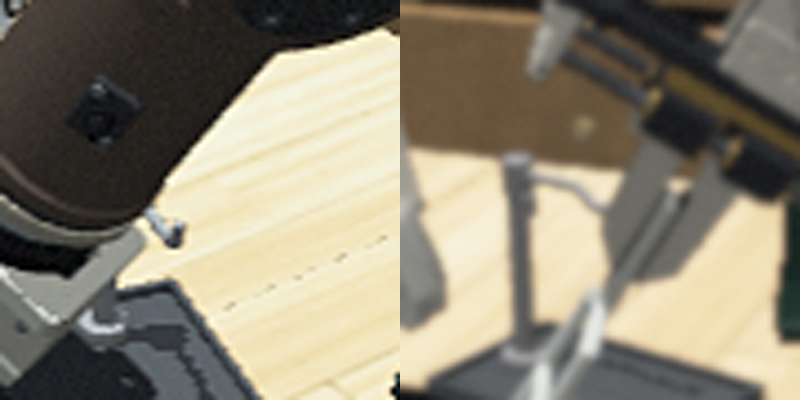

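View pics/m4.png

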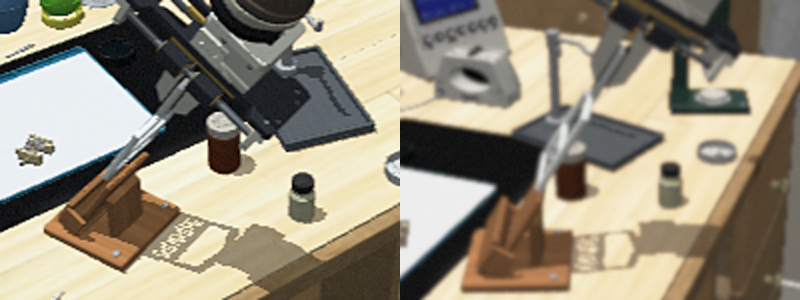

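The frame is drawn out and held. The hook tip shows in the scene view near (350,162). Now I compute the transfer.

Run:
```python
from h import *
c=camera_params('scene')
for z in(.150,.156):print('tip',plane(c,(350.0,162.5),z))
piv=np.array([.652,-.064]);d=np.array([-.958,.287]);print('pred tip',piv+.106*d)
F=fax(-.29,0)
p=np.r_[piv+.145*d,.26]
shift([.445,.237,.29],toolR(F));shift(p,toolR(F))
```

```text
tip [ 0.5486 -0.0322  0.15  ]
tip [ 0.5417 -0.0262  0.156 ]
pred tip [ 0.5505 -0.0336]
now 7.0167 [0.4535 0.241  0.2157] shift [-0.0007  0.0315 -0.068 ] rot [ 0.5388 -0.1844  0.6417]
now 7.0167 [0.4535 0.241  0.2157] shift [-0.2671 -0.01   -0.0586] rot [ 0.5388 -0.1844  0.6417]
```

Call:
jog_arm --motion '[[[0,0.015,-0.035,0,0,0,1],[-0.001,0.031,-0.068,0.054,-0.018,0.064,1],[-0.03,0.027,-0.068,0.115,-0.04,0.14,1],[-0.06,0.022,-0.067,0.175,-0.06,0.21,1],[-0.095,0.017,-0.066,0.235,-0.08,0.28,1],[-0.13,0.012,-0.065,0.295,-0.101,0.352,1],[-0.165,0.007,-0.064,0.355,-0.122,0.424,1],[-0.2,0.001,-0.062,0.415,-0.142,0.494,1],[-0.235,-0.004,-0.06,0.475,-0.163,0.566,1],[-0.267,-0.01,-0.0586,0.539,-0.184,0.642,1]]]'

```text
clock: 7.85
position: [0.5135, -0.025, 0.2586]
ee_rot: [-2.523, -1.871, 0.01]
force: [1.2, 0.6, -1.9]
width: 0.085
gripper_force: 30.0
```

Call:
jog_arm --motion '[[[0,0,0,0,0,0,1],[0,0,0,0,0,0,1]]]'

```text
clock: 8.02
position: [0.5137, -0.0251, 0.2575]
ee_rot: [2.523, 1.871, -0.01]
force: [0.4, 0.9, -1.1]
width: 0.088
gripper_force: 30.0
```

Run:
```python
from h import *
piv=np.array([.652,-.064]);d=np.array([-.958,.287]);F=fax(-.29,0)
o=observe();print(o['width'],o['force'],o['ee_rot'])
shift(np.r_[piv+.145*d,.193],toolR(F))
T=R.from_rotvec(o['ee_rot']).as_matrix();p=o['position']
E=p+T@[0,0,.0238]; print('eye est',E)
for n in('side','scene'):
    c=camera_params(n);im=get_image(n);cv2.imwrite(f'pics/{n}5.png',im[:,:,::-1])
    # predicted frame points: foot corners, eye, window bottom centre
    pts=[p+T@[s*.04,0,.0238+.0995] for s in(-1,1)]+[E,p+T@[0,0,.0738]]
    print(n,proj(c,pts).round(1).tolist())
    for s in silhouettes('frame_eye',n)[:1]:
        m=s['mask'];ys,xs=np.where(m);print(s['p'],s['pixel'],xs.min(),xs.max(),ys.min(),ys.max(),m.sum())
        for x in range(xs.min(),xs.max()+1,4):
            k=ys[xs==x];print((x,k.min(),k.max()),end=' ')
```

```text
0.08836963632579937 [ 0.3704  0.8505 -1.1013] [ 2.5233  1.8706 -0.0097]
now 8.0167 [ 0.5137 -0.0251  0.2575] shift [ 0.0027 -0.0012  0.0645] rot [-0.0032  0.0053 -0.005 ]
eye est [ 0.5136 -0.0252  0.2337]
side [[345.5, 177.6], [327.5, 186.0], [336.5, 145.9], [336.6, 164.2]]
0.67 [336.6, 166.6] 327 348 122 187 754
(327, np.int64(152), np.int64(185)) (331, np.int64(148), np.int64(186)) (335, np.int64(122), np.int64(184)) (339, np.int64(139), np.int64(182)) (343, np.int64(144), np.int64(180)) (347, np.int64(145), np.int64(179)) scene [[372.1, 172.3], [341.4, 178.7], [358.9, 139.7], [357.9, 158.1]]
0.83 [355.6, 161.9] 340 374 115 179 951
(340, np.int64(172), np.int64(177)) (344, np.int64(144), np.int64(179)) (348, np.int64(142), np.int64(179)) (352, np.int64(139), np.int64(177)) (356, np.int64(115), np.int64(176)) (360, np.int64(133), np.int64(176)) (364, np.int64(133), np.int64(175)) (368, np.int64(138), np.int64(174)) (372, np.int64(138), np.int64(172))
```

Call:
jog_arm --motion '[[[0.003,-0.001,0.02,0,0,0,1],[0.003,-0.001,0.045,0,0,0,1],[0.003,-0.001,0.0645,-0.003,0.005,-0.005,1],[0.003,-0.001,0.0645,-0.003,0.005,-0.005,1],[0.003,-0.001,0.0645,-0.003,0.005,-0.005,1]]]'

```text
clock: 8.63
position: [0.5119, -0.0182, 0.1954]
ee_rot: [-2.511, -1.885, -0.006]
force: [0.9, 0.1, -0.7]
width: 0.086
gripper_force: 30.0
```

Run:
```python
from h import *
piv=np.array([.652,-.064]);d=np.array([-.958,.287]);F=fax(-.29,0)
shift(np.r_[piv+.078*d,.193],toolR(F))
ims=[]
for n,(x,y) in dict(scene=(300,100),side=(270,110)).items():
    im=get_image(n)[:,:,::-1];cv2.imwrite(f'pics/{n}6.png',im);ims.append(cv2.resize(im[y:y+100,x:x+100],(400,400),interpolation=cv2.INTER_CUBIC))
cv2.imwrite('pics/m6.png',np.hstack(ims))
```

```text
now 8.6333 [ 0.5119 -0.0182  0.1954] shift [-0.0042  0.0693  0.0025] rot [ 0.0007 -0.004   0.0067]
```

View pics/m6.png

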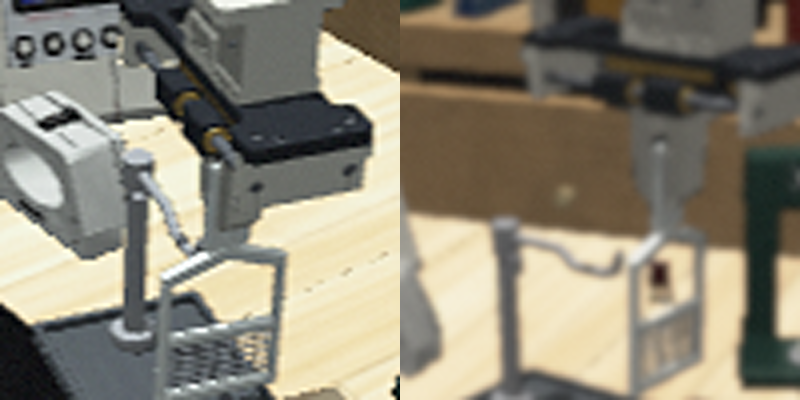

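The frame is upright in front of the hook, and the tip is level with the window in both views. I insert it.

Call:
jog_arm --motion '[[[-0.001,0.01,0,0,0,0,1],[-0.002,0.02,0,0,0,0,1],[-0.002,0.03,0,0,0,0,1],[-0.002,0.04,0,0,0,0,1],[-0.002,0.05,0,0,0,0,1],[-0.002,0.06,0,0,0,0,1],[-0.002,0.067,0,0,0,0,1],[-0.002,0.067,0,0,0,0,1],[-0.002,0.067,0,0,0,0,1]]]'

```text
clock: 9.48
position: [0.5766, -0.0397, 0.1952]
ee_rot: [-2.513, -1.883, -0.007]
force: [-0.3, -0.0, -1.8]
width: 0.083
gripper_force: 30.0
```

Run:
```python
from h import *
piv=np.array([.652,-.064]);d=np.array([-.958,.287]);F=fax(-.29,0)
get_image('scene');o=observe();print(o['force'],o['width'])
shift(np.r_[piv+.078*d,.164],toolR(F))
ims=[]
for n,(x,y) in dict(scene=(300,100),side=(270,110)).items():
    im=get_image(n)[:,:,::-1];cv2.imwrite(f'pics/{n}7.png',im)
    for q in('frame_eye','hook_arm'):
      for s in silhouettes(q,n)[:1]:
        m=s['mask'];ys,xs=np.where(m);print(n,q,s['p'],s['pixel'],xs.min(),xs.max(),ys.min(),ys.max(),m.sum())
```

```text
[-0.1293 -0.07   -1.2051] 0.0848581908702388
now 9.5333 [ 0.5762 -0.0395  0.1953] shift [-0.0019  0.0016  0.0313] rot [ 0.0011 -0.0046  0.0054]
scene hook_arm 0.53 [337.9, 145.4] 331 351 137 165 134
side frame_eye 0.56 [315.7, 186.6] 308 327 144 202 506
side hook_arm 0.54 [356.3, 239.8] 349 361 231 254 266
```

Call:
jog_arm --motion '[[[-0.002,0.001,0.008,0,0,0,1],[-0.002,0.001,0.016,0,0,0,1],[-0.002,0.001,0.022,0,0,0,1],[-0.002,0.001,0.026,0,0,0,1],[-0.002,0.001,0.028,0,0,0,1],[-0.002,0.001,0.028,0,0,0,1]]]'

```text
clock: 10.33
position: [0.5766, -0.0416, 0.1667]
ee_rot: [-2.512, -1.883, -0.006]
force: [0.3, 0.6, -1.9]
width: 0.083
gripper_force: 30.0
```

Call:
jog_arm --motion '[[[0,0,0.0015,0,0,0,1],[0,0,0.003,0,0,0,1],[0,0,0.003,0,0,0,1],[0,0,0.003,0,0,0,1]]]'

```text
clock: 10.67
position: [0.5771, -0.0417, 0.1647]
ee_rot: [-2.513, -1.883, -0.008]
force: [0.5, 0.8, -0.5]
width: 0.084
gripper_force: 30.0
```

Call:
jog_arm --motion '[[[0,0,0.001,0,0,0,1],[0,0,0.002,0,0,0,1],[0,0,0.002,0,0,0,1],[0,0,0.002,0,0,0,1]]]'

```text
clock: 11.0
position: [0.5773, -0.0416, 0.1639]
ee_rot: [-2.513, -1.884, -0.01]
force: [-3.9, 0.2, 10.3]
width: 0.084
gripper_force: 30.0
```

Call:
jog_arm --motion '[[[0,0,-0.001,0,0,0,1],[0,0,-0.0015,0,0,0,1],[0,0,-0.0015,0,0,0,1]]]' --force 10

```text
clock: 11.25
position: [0.5772, -0.0417, 0.1643]
ee_rot: [-2.513, -1.884, -0.008]
force: [-0.6, 0.3, 1.4]
width: 0.088
gripper_force: 10.0
```

Call:
jog_arm --motion '[[[0,0,0,0,0,0,0.8],[0,0,0,0,0,0,0.75],[0,0,0,0,0,0,0.7],[0,0,0,0,0,0,0.6],[0,0,0,0,0,0,0.5],[0,0,0,0,0,0,0.4],[0,0,0,0,0,0,0.4],[0,0,0,0,0,0,0.4]]]'

```text
clock: 11.92
position: [0.577, -0.0417, 0.1641]
ee_rot: [-2.513, -1.883, -0.008]
force: [0.3, 0.8, -0.3]
width: 0.297
gripper_force: 0.0
```

Run:
```python
from h import *
o=observe();print(o['force'],o['width'],o['position'])
for n in('scene','side'):
    c=camera_params(n);im=get_image(n)[:,:,::-1];cv2.imwrite(f'pics/{n}8.png',im)
    for s in silhouettes('frame_eye',n)[:1]:
        m=s['mask'];ys,xs=np.where(m);print(n,s['p'],s['pixel'],xs.min(),xs.max(),ys.min(),ys.max(),m.sum())
    F=fax(-.29,0);E=np.array([.577,-.0416,.140]);print(proj(c,[E+F@np.array([0,s*.04,z]) for s in(-1,1) for z in(-.0995,0)]).round(1).tolist())
a=cv2.imread('pics/scene8.png')[100:200,280:380];b=cv2.imread('pics/side8.png')[120:220,270:370]
cv2.imwrite('pics/m8.png',np.hstack([cv2.resize(i,(400,400),interpolation=cv2.INTER_CUBIC) for i in(a,b)]))
```

```text
[ 0.2807  0.7672 -0.3358] 0.29738591004551757 [ 0.577  -0.0417  0.1641]
scene 0.77 [344.9, 179.2] 331 361 138 194 677
[[358.2, 188.6], [360.3, 156.7], [329.8, 194.6], [330.6, 162.5]]
side 0.86 [314.8, 194.4] 308 328 152 212 603
[[326.4, 203.6], [326.0, 171.4], [308.8, 212.6], [307.8, 179.2]]
```

View pics/m8.png

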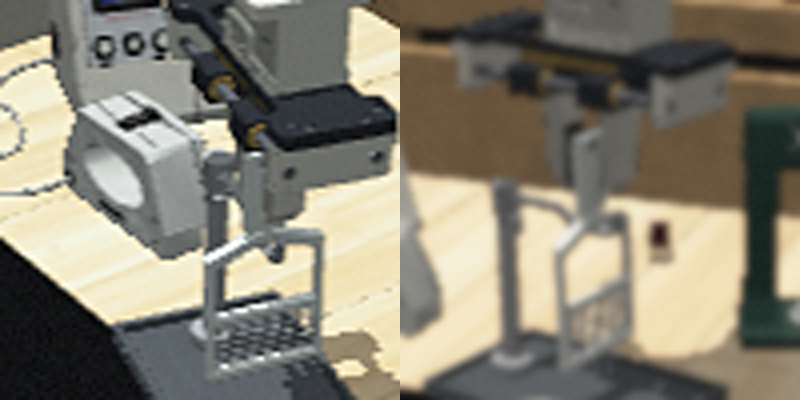

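The frame hangs on the bar in the throat in both views, matching the predicted pixels. I withdraw straight up.

Call:
jog_arm --motion '[[[0,0,-0.005,0,0,0,0.4],[0,0,-0.015,0,0,0,0.4],[0,0,-0.03,0,0,0,0.4],[0,0,-0.045,0,0,0,0.4],[0,0,-0.065,0,0,0,0.4],[0,0,-0.09,0,0,0,0.4],[0,0,-0.115,0,0,0,0.4],[0,0,-0.14,0,0,0,0.4],[0,0,-0.14,0,0,0,0.4],[0,0,-0.14,0,0,0,0.4]]]'

```text
clock: 12.95
position: [0.5774, -0.0423, 0.3065]
ee_rot: [2.513, 1.883, 0.013]
force: [-1.3, -0.0, -0.9]
width: 0.298
gripper_force: 0.0
```

Call:
jog_arm --motion '[[[0,0,0,0,0,0,0.4],[0,0,0,0,0,0,0.4],[0,0,0,0,0,0,0.4],[0,0,0,0,0,0,0.4],[0,0,0,0,0,0,0.4],[0,0,0,0,0,0,0.4],[0,0,0,0,0,0,0.4],[0,0,0,0,0,0,0.4],[0,0,0,0,0,0,0.4],[0,0,0,0,0,0,0.4]]]'

```text
clock: 13.78
position: [0.5766, -0.0422, 0.304]
ee_rot: [-2.513, -1.883, -0.008]
force: [-0.3, -0.4, 0.6]
width: 0.296
gripper_force: 0.0
```

Run:
```python
from h import *
prev={}
for k in range(2):
  for n in('scene','side'):
    im=get_image(n);cv2.imwrite(f'pics/{n}9_{k}.png',im[:,:,::-1])
    for s in silhouettes('frame_eye',n)[:1]:
        m=s['mask'];ys,xs=np.where(m);print(n,s['p'],s['pixel'],xs.min(),xs.max(),ys.min(),ys.max(),m.sum())
    if n in prev: print('moved px',(np.abs(im[120:220,300:370].astype(float)-prev[n][120:220,300:370]).max(2)>60).sum())
    prev[n]=im
  if k==0:
    for q in('amber_bottle','vial','screw_tin'): print(q,[s['pixel'] for s in silhouettes(q,'side')[:1]])
```

```text
scene 0.56 [346.1, 176.2] 331 361 136 194 893
side 0.44 [374.7, 225.7] 369 388 221 232 200
amber_bottle [[305.9, 234.2]]
vial [[355.5, 241.5]]
screw_tin [[375.4, 226.1]]
scene 0.68 [345.2, 177.4] 331 360 136 194 802
moved px 0
side 0.84 [316.9, 196.4] 309 328 153 212 523
moved px 0
```

The frame is hanging still at the expected pixels, and the bystanders haven't moved. I hand in.

```bash
python3 -c "from cell import *;print(sign_off())"
```

```text
the job is handed in; nothing more can be done
None
```

I swung the hook arm to its stop and hung the frame in its throat; the last images showed the frame still and free and the bottle, vial and tin in place, and I handed the job in at about 14 s, though the hand-in returned no verdict.

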